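Drive the worn sleeve out of the boiler valve

TASK

Take the steel drift out of its wooden stand, feel its tip into the off-centre hole in the top of the boiler valve's core, and push the sleeve below it right through until it drops out of the underside into the catch tray. Go gently: never press the drift against the core or the sleeve with more than 25 N. Then draw the drift out, set it fully down in its stand again and let go; leave the soap bottle, the spanner and the union nut alone.

Things in the scene. Friction and masses are not known exactly. Their poses are not given: they have to be found in the camera images.
- valve: Fixed brass casting, 66 x 66 mm, top face 88 mm above the worktop, a round port on two sides (along y), on a steel jig: two side plates, a 76 x 110 mm shelf 44 to 50 mm up, and under it an open catch tray 86 x 86 mm, walls 20 mm, floor 4 mm thick. Origin on the worktop under the casting's centre, z up.
- core: Fixed steel core in the casting, 44 mm tall. Origin: centre of its underside (50 mm above the worktop), z up; flat 50 mm flange top at z = 44 mm. In it a vertical hole, 15.6 mm wide, 12 mm deep, its axis 4 mm off the z axis to an untold side that varies: find it by sight or feel. Below: a centred 24 mm chamber, open below where sprung shoes (z = 3 to 27 mm) pinch the sleeve, not the drift.
- sleeve: Loose brass tube, 20 mm outside, 9 mm inside, 18 mm tall, pinched upright in the chamber, 4 to 10 mm under its roof, up to 1 mm off the core's axis. Origin: centre of its underside, z along it. It slides at a steady push of 8 to 17 N until its top passes z = 3 mm of the core (drift tip about level with the core's underside), then falls 45 mm into the tray, any way up.
- drift: Steel drift, 127 mm long, 0.15 to 0.28 kg: a rod 14 mm thick, 70 mm long (tip bevelled 1 mm to a 12 mm flat), a collar 26 mm wide and 5 mm thick, a square handle 18 x 18 mm (faces across x and y), 52 mm long. It starts hanging upright in the stand, tip down, collar on its top. Origin: centre of the tip's end face, z along the rod to the handle.
- drift_handle (a point): About the middle of the drift's handle, on its axis, 102 mm from the tip (27 mm above the collar's upper face): where to grip.
- stand: Fixed wooden tool stand: a 70 x 70 mm top board, 12 mm thick, its top 80 mm above the worktop, on two side boards, with a round through hole 18 mm wide in its middle. Origin on the worktop under the hole, z up. Fully down, the drift hangs by its collar on the top board, its tip 10 mm above the worktop.
- soap: Bystander: green soap bottle, 60 mm thick, 150 mm tall. Origin at the centre of its underside.
- spanner: Bystander: flat steel spanner lying on the worktop. Origin under its middle.
- union_nut: Bystander: brass ring nut 38 mm wide, 16 mm tall, hole 24 mm. Origin at the centre of its underside.

How it is judged:
On the way, in this order (a step that is already met when the one before it is completed fails the run):
1. the drift's tip is in the guide hole, at least 10 mm deep (z of drift in the frame of core between 0 and 0.034 m and horizontal distance between drift and core below 0.008 m), for 0.1 s.
2. the sleeve has dropped out below the core while the drift is through the bore (z of sleeve in the frame of valve below 0.03 m and z of drift in the frame of core below 0.012 m and horizontal distance between drift and core below 0.008 m), for 0.05 s.
At the end, for the whole second after the job is handed in: The sleeve lies at rest in the catch tray under the valve (its origin below 30 mm and within 60 mm of the valve's axis); the drift hangs in the stand's hole, at rest, within 4 mm of fully down, 6 mm of the stand's axis and 7 degrees of upright (z of sleeve in the frame of valve below 0.03 m and horizontal distance between sleeve and valve below 0.06 m and linear speed of each of sleeve, drift below 0.03 m/s and horizontal distance between drift and stand below 0.006 m and z of drift in the frame of stand below 0.014 m and angle between drift's own z axis and vertical below 0.12 rad); the robot touches nothing.
It fails at once if the drift pressed against the valve's core with more than 25 N (contact force between drift and core above 25 N).
It fails at once if the drift pressed against the sleeve with more than 25 N (contact force between drift and sleeve above 25 N).
It fails at once if the soap moved by more than 30 mm (distance of soap from where it was at the start of the episode above 0.03 m).
It fails at once if the spanner moved by more than 30 mm (distance of spanner from where it was at the start of the episode above 0.03 m).
It fails at once if the union nut moved by more than 30 mm (distance of union_nut from where it was at the start of the episode above 0.03 m).
It also fails if it takes over 72 s, if anything falls off the work surface, if the arm or the gripper's body presses on something with over 40 N, if the wrist force passes 120 N, or if a joint passes its speed limit or range.

ROBOT

A 6-joint arm with a two-finger parallel gripper is mounted at the origin on the work surface. World frame = base frame: x ahead of the robot, y to its left, z up, the work surface at z = 0. Lengths are in m, angles in rad, forces in N, time in s.
With the tool pointing down it reaches from about 0.225 to 0.875 m from the base axis. Payload 3.4 kg.
Tool frame: the origin (TCP) lies on the centre line of the jaws, within the pads' length; the fingertips stand 19 mm ahead of it and the grasp point (between the pads) is the TCP (arm.tips_ahead is the z of the fingertips in the tool frame, in m); z points along the fingers, y is the line along which they close (so a half turn about z gives the same grasp; the last joint's range is limited). The gripper opens to 85 mm and grips with 20 to 120 N. Pads are 22 mm wide; open, the fingers measure 114 mm over their backs; the gripper's body (76 mm by 85 mm) begins 54 mm behind the grasp point. The pads swing forward as they close: fully open they stand 13 mm farther back than shut.
Start: joints at [1.051, 0.276, 1.505, -0, 1.361, -0.121], TCP at [0.223, 0.53, 0.25] pointing down, gripper open.
Joint ranges: [-2.89, 2.89], [-0.75, 2.08], [0.22, 2.7], [-1.18, 4.32], [0.11, 2.71], [-2.7, 2.7]. Speed limits (rad/s): [2.57, 2.57, 3.14, 3.14, 3.14, 3.14].

INTERFACE

Orientations are given as [roll, pitch, yaw] about the fixed x, y, z axes, in that order (R = Rz(yaw) Ry(pitch) Rx(roll)).
In Python, from station import arm, get_image gives the robot as it stands. The module is installed in compiled form; this text tells all that it offers.
- The arm moves only by the tool servo_tool, never from a script. Its argument "increments" is one flat list of numbers, 5 for each row, row after row: the closure, from -1 (fully open) to 1 (shut), so that 0 is half open, then the shift along the tool's x, y, z in mm, then the turn about the tool's z in rad. A call has 1 to 20 rows; each row shifts and turns the commanded pose from where the row before left it, along the tool's axes as they then stand; what a row does not reach is not made up. A row lasts 1/10 s, in which the tool goes at most 50 mm and 8.59 degrees, less where a joint would pass 70% of its speed; a pose out of reach is approached as far as the arm can. A call is refused whole if a number of a shift passes 50 or a number of a turn 0.15, either way. A call with a gripper value outside its range is refused whole. The fingers move at their own pace and stop on an object; "squeeze" is the grip in N (left out, the last holds). Time passes only in rows, so rows that do not move let the fingers close. It gives the time, the measured TCP pose, the force, the opening and the grip force at its end, in the units of the state.
- arm.state(): the state, without advancing time (a new reading comes with each control period).
- get_image(name): name is "scene" or "top"; returns a dict with "frame" (420x560x3 uint8, red, green, blue), "z_map" (420x560 float32, m along the optical axis (not along the pixel's ray), 0 where there is no reading), "intrinsics" (3x3 intrinsics, pixels), "T" (4x4, takes a point from camera to world coordinates). Camera axes: x right, y up, looking along -z (the intrinsics and any distortion apply to the point x, -y, -z); pixel columns grow to the right and rows downward; lengths in m; the calibration is good to about 2 mm. A picture is of the moment at which its call begins.
- arm.job_done(): hands the job in; it is judged then, once.
The state is a dict: "time_s": time; "joint_pos": joint angles; "joint_velocities": joint speeds; "effort": joint torques, N m; "tcp_pos": TCP position; "orientation": TCP orientation; "contact_force": force on the tool from outside, world axes, zero at the start; "wrist_torque": the same for the moment, N m; "gripper_width": finger opening in m; "gripper_force": force on a finger pad.
Only numpy, scipy, OpenCV 4.12 (cv2) and the standard library are available. Lean on these libraries where they do the work, as an engineer would, in place of code of your own. Each camera call takes 0.05 s, during which the arm holds its last target. There are 200 camera calls.

## Working session

There is one attempt and no reset: what is moved stays moved. The work goes in short steps, Python scripts to look and compute and a tool call to move; the robot and the scene stay as the last step left them, time stands still between calls to the robot, and variables do not carry over. Pictures are saved under pics/ and viewed, at most 10 in all, crops included, and the job is handed in when it is done.

Besides the shell and the picture viewer there is one more tool, called after "Request:" by a JSON object that holds its "api" and its "payload". servo_tool: Moves the arm, as the interface text tells. Its arguments: {"type":"object","properties":{"increments":{"type":"array"},"squeeze":{"type":"number"}},"required":["increments"]}

```bash
mkdir -p pics
cat > h.py <<'E'
import numpy as np, cv2
from station import arm, get_image
def pts(d):
    z=d["z_map"];K=np.array(d["intrinsics"]);T=np.array(d["T"])
    v,u=np.mgrid[:z.shape[0],:z.shape[1]]
    p=np.stack([(u-K[0,2])/K[0,0]*z,-(v-K[1,2])/K[1,1]*z,-z],-1)
    return p@T[:3,:3].T+T[:3,3]
def ray(d,u,v,h):
    K=np.array(d["intrinsics"]);T=np.array(d["T"])
    r=T[:3,:3]@np.array([(u-K[0,2])/K[0,0],-(v-K[1,2])/K[1,1],-1]);o=T[:3,3]
    return o+r*(h-o[2])/r[2]
E
python3 - <<'E'
from h import *
a=[]
for n in("top","scene"):
    d=get_image(n);np.savez(f"{n}0.npz",**d);cv2.imwrite(f"pics/{n}0.png",d["frame"][:,:,::-1])
    print(n,d["intrinsics"],d["T"])
print(arm.state())
E
```

```text
top [[481.46441123   0.         282.69698176]
 [  0.         481.46441123 207.77165605]
 [  0.           0.           1.        ]] [[-0.01049519  0.9971786  -0.0743283   0.50230334]
 [-0.99976874 -0.00906902  0.01949905 -0.01370266]
 [ 0.01876995  0.07451576  0.99704317  1.19736429]
 [ 0.          0.          0.          1.        ]]
scene [[416.60411178   0.         284.01512118]
 [  0.         416.60411178 210.67155606]
 [  0.           0.           1.        ]] [[-0.44477083 -0.72018752  0.53245549  1.1753074 ]
 [ 0.8956257  -0.35378949  0.2696064   0.28802803]
 [-0.00579001  0.59679388  0.80237369  0.98166042]
 [ 0.          0.          0.          1.        ]]
{'time_s': 0.1, 'joint_pos': array([ 1.05101998e+00,  2.76525856e-01,  1.50600386e+00, -1.45685947e-05,
        1.36071635e+00, -1.20988215e-01]), 'joint_velocities': array([-6.45383425e-04, -2.21547330e-03, -3.12687201e-03,  5.43639371e-04,
       -9.07935946e-04, -9.71813154e-05]), 'effort': array([-9.39832148e-05, -4.17703450e+01, -2.46404028e+01, -1.93428336e-04,
        5.77055180e-03,  2.53200874e-06]), 'tcp_pos': array([0.22305433, 0.52949079, 0.24953062]), 'orientation': array([-3.13994961e+00, -1.85416655e-04,  2.74280742e+00]), 'contact_force': array([ 0.16067518,  0.31254634, -0.30467913]), 'wrist_torque': array([ 0.00912931, -0.01582079, -0.00724965]), 'gripper_force': 0.0, 'gripper_width': 0.0852558099030487}
```

View pics/top0.png

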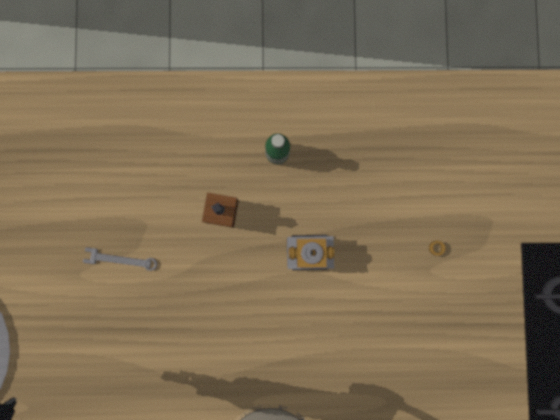

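View pics/scene0.png

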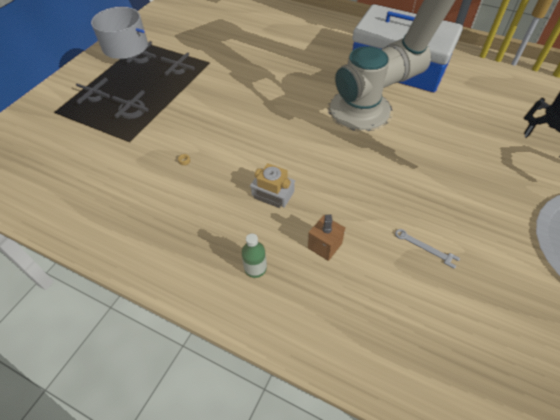

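The top view shows the stand at about (220,210) with the drift handle at (218,208), the valve core at (313,253) with a dark hole, the soap at (278,148), the nut at (438,248) and the spanner at (122,260). Next I'll measure and enlarge the core and stand.

Run:
```python
from h import *
t=dict(np.load("top0.npz"));s=dict(np.load("scene0.npz"))
P=pts(t);Q=pts(s)
def blk(P,c,r,lo,hi,name):
    m=(P[...,2]>lo)&(P[...,2]<hi)&(np.hypot(P[...,0]-c[0],P[...,1]-c[1])<r)
    p=P[m]; 
    if len(p)<4: print(name,len(p));return
    b=cv2.minAreaRect(p[:,:2].astype(np.float32)*1000)
    print(name,len(p),p.mean(0).round(4),np.median(p[:,2]).round(4),np.round(b[0],1),np.round(b[1],1),round(b[2],1))
sc=ray(t,220,210,.08)[:2];vc=ray(t,313,253,.094)[:2];print(sc,vc)
for P_,n in((P,"top"),(Q,"scene")):
    blk(P_,sc,.06,.073,.082,n+" board");blk(P_,sc,.06,.1,.16,n+" handle");blk(P_,sc,.06,.13,.16,n+" handletop")
    blk(P_,vc,.05,.091,.099,n+" flange");blk(P_,vc,.06,.083,.09,n+" cast")
a=t["frame"][225:281,285:341];b=t["frame"][182:238,192:248]
c=np.hstack([cv2.resize(x,(400,400),interpolation=cv2.INTER_NEAREST) for x in(a,b)])
cv2.imwrite("pics/crop0.png",c[:,:,::-1])
g=cv2.cvtColor(t["frame"],cv2.COLOR_RGB2GRAY);print(g[240:267,299:328])
```

```text
[0.58173868 0.11004858] [ 0.48029205 -0.10344927]
top board 755 [0.5841 0.1128 0.0786] 0.0786 [584.5 113.9] [70.5 70. ] 79.4
top handle 85 [0.5832 0.1117 0.1314] 0.135 [584.  112.7] [18.4 17.9] 34.3
top handletop 70 [0.5839 0.1126 0.1354] 0.1358 [583.9 112.7] [18.4 17.8] 34.3
top flange 258 [ 0.4824 -0.0994  0.0933] 0.0931 [483.2 -99.6] [59.4 62.6] 86.1
top cast 477 [ 0.4826 -0.1     0.0868] 0.0868 [482.5 -99.7] [101.5  64.3] 89.4
scene board 328 [0.5909 0.1172 0.0801] 0.0805 [582.5 113.7] [71.1 74.6] 80.1
scene handle 113 [0.5872 0.1142 0.1261] 0.1299 [583.4 112.7] [19.8 18.4] 30.9
scene handletop 56 [0.5849 0.1131 0.1374] 0.1377 [583.8 112.8] [19.9 17.2] 26.9
scene flange 228 [ 0.4821 -0.0986  0.0945] 0.0946 [482.5 -98.7] [63.3 66.5] 89.9
scene cast 205 [ 0.4869 -0.0983  0.0873] 0.0876 [481.  -99.5] [ 69.2 101.2] 0.5
[[112 114 114 115 114 114 114 114 112 112 114 111 113 112 111 111 112 111
  113 112 110 110 111 112 113 110 104  98  91]
 [113 114 111 111 114 112 113 113 112 110 114 112 114 111 110 110 110 110
  109 111 107 112 111 110 110 107 102  98  89]
 [111 112 113 112 112 111 1
[... 2298 characters left out ...]
113 115 119 119 118 119 117 118 118 118 114 111
  108  98  92  95 101 110 112 112 107 102  90]
 [113 111 115 114 113 115 113 114 113 115 114 116 117 115 115 112 110 107
   98  99  92  99 108 112 111 112 109 100  95]
 [114 114 116 114 113 116 113 114 113 113 110 109 110 108 106 103 105 106
  102  96 101 109 110 113 114 111 109 101  91]
 [116 115 116 117 118 115 115 112 114 114 111 110 112 109 107 109 109 109
  112 108 109 114 113 114 114 113 108 102  91]
 [113 115 115 113 115 114 114 113 113 112 111 111 112 113 110 110 111 111
  111 113 114 112 114 110 115 113 108  98  94]
 [114 111 111 110 112 113 109 110 108 111 111 111 110 109 109 104 108 108
  109 109 106 108 108 106 109 108 106  98  92]]
```

View pics/crop0.png

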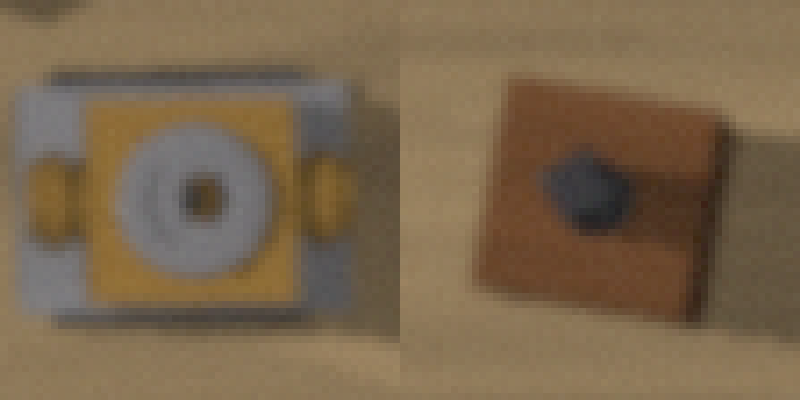

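```bash
cat >> h.py <<'E'
def measure_core(f,d):
    hsv=cv2.cvtColor(f,cv2.COLOR_RGB2HSV)
    out=[]
    s=hsv[225:281,285:341,1].astype(np.uint8); s=cv2.resize(s,None,fx=8,fy=8,interpolation=cv2.INTER_CUBIC)
    g=cv2.resize(cv2.cvtColor(f,cv2.COLOR_RGB2GRAY)[225:281,285:341],None,fx=8,fy=8,interpolation=cv2.INTER_CUBIC)
    yy,xx=np.mgrid[:448,:448];c=np.hypot(xx-222,yy-222)
    fl=((s<90)&(c<105)).astype(np.uint8)
    cs,_=cv2.findContours(fl,cv2.RETR_EXTERNAL,cv2.CHAIN_APPROX_NONE);k=max(cs,key=cv2.contourArea)
    e=cv2.fitEllipse(cv2.convexHull(k))
    ho=((g<95)&(c<50)).astype(np.uint8)
    cs,_=cv2.findContours(ho,cv2.RETR_EXTERNAL,cv2.CHAIN_APPROX_NONE);h=max(cs,key=cv2.contourArea);e2=cv2.fitEllipse(h)
    for q in(e,e2):
        u=285+(q[0][0]+.5)/8-.5;v=225+(q[0][1]+.5)/8-.5
        print(np.round([u,v],2),np.round(q[1],1),ray(d,u,v,.094).round(4))
E
python3 - <<'E'
from h import *
t=dict(np.load("top0.npz"));s=dict(np.load("scene0.npz"))
measure_core(t["frame"],t)
# handle mask dark bluish within stand
for d,lo in((t,0),(s,0)):
    P=pts(d);m=(P[...,2]>.125)&(np.hypot(P[...,0]-.583,P[...,1]-.113)<.03)
    print(np.argwhere(m).mean(0),P[m].max(0))
    hs=cv2.cvtColor(d["frame"],cv2.COLOR_RGB2HSV)
# reprojection check
P=pts(t);print(P[210,220],ray(t,220,210,P[210,220][2]),P[247,308],P[260,308],P[253,321])
m=(P[...,2]>.07)&(P[...,2]<.085)&(np.hypot(P[...,0]-.583,P[...,1]-.113)<.06);a=np.argwhere(m);print(a.min(0),a.max(0))
f=t["frame"];print(f[200:216,210:230,0]-0)
E
```

```text
[311.66 252.57] [176.8 180.2] [ 0.4813 -0.1004  0.094 ]
[312.97 252.18] [52.  53.1] [ 0.4822 -0.1034  0.094 ]
[207.28571429 216.04285714] [0.59554659 0.12414864 0.13966495]
[218.10294118 328.5       ] [0.59557014 0.12417295 0.1440261 ]
[0.57856632 0.10510639 0.12462354] [0.57856632 0.10510639 0.12462354] [ 0.49406499 -0.09233341  0.09223692] [ 0.46451037 -0.09177929  0.09403261] [ 0.48005437 -0.12194908  0.09206732]
[192 201] [226 236]
[[103 105 104 107 106 103 106 106 104 106 107 106 106 109 110 108 109 110
  111 107]
 [107 106 103 106 105 105 103 101 102 104 106 103 105 105 106 105 106 108
  106 107]
 [108 107 105 109 104  98  94  89  87  96 100 103 102 103 104 105 106 106
  104 107]
 [108 106 105 104  97  91  81  75  74  85  92 100  99 103 102 103 104 104
  104 102]
 [102 102 101  93  86  76  69  63  63  64  74  81  94  99 100  99 101 104
  105 104]
 [101  97  88  76  71  66  61  61  55  53  52  63  74  78  86  88  93  96
   99  97]
 [102  93  81  65  66  57  64  59  54  51  44  45  52  63  68  74  78  82
   83  88]
 [101  93  79  67  58  60  61  60  59  55  51  44  45  44  61  67  72  75
   73  77]
 [105  97  79  70  64  60  58  62  58  57  53  45  42  40  54  66  70  76
   69  73]
 [103 104  89  73  63  62  58  59  58  54  52  46  41  46  56  68  76  73
   73  74]
 [109 106  96  83  70  64  59  57  54  52  44  38  39  44  56  69  73  76
   76  73]
 [112 109 102  93  76  64  53  47  45  41  44  40  36  50  61  67  77  78
   74  80]
 [108 109 108 100  87  71  54  42  37  38  41  37  46  61  65  74  77  78
   79  74]
 [111 110 113 105  99  85  67  52  47  43  49  48  60  67  76  78  81  79
   76  78]
 [112 107 109 110 108  99  89  71  64  67  65  75  76  76  78  81  79  81
   79  78]
 [111 107 110 110 109 106 103  97  97  94  94  96  95  87  85  86  91  89
   84  81]]
```

Request:
{"api": "servo_tool", "payload": {"increments": [-1,-35.3,-17.4,0,0,-1,-35.3,-17.4,0,0,-1,-35.3,-17.4,0,0,-1,-35.3,-17.4,0,0,-1,-35.3,-17.4,0,0,-1,-35.3,-17.4,0,0,-1,-35.3,-17.4,0,0,-1,-35.3,-17.4,0,0,-1,-35.3,-17.4,0,0,-1,-35.3,-17.4,0,0,-1,-35.3,-17.4,0,0,-1,-35.3,-17.4,0,0,-1,-35.3,-17.4,0,0,-1,-35.3,-17.4,0,0,-1,0,0,0,0.145,-1,0,0,0,0.145,-1,0,0,0,0.145,-1,0,0,0,0.145], "squeeze": 60}}

```text
time_s: 1.9
tcp_pos: [0.5839, 0.1132, 0.2496]
orientation: [-3.14, -0.001, 2.156]
contact_force: [0.1, -0.0, -1.0]
gripper_width: 0.0854
gripper_force: 0.0
```

Request:
{"api": "servo_tool", "payload": {"increments": [-1,0,0,30,0,-1,0,0,30,0,-1,0,0,30,0,-1,0,0,30,0,-1,0,0,16.6,0,-1,0,0,0,0,0,0,0,0,0,0,0,0,0,0,1,0,0,0,0,1,0,0,0,0,1,0,0,0,0,1,0,0,0,0,1,0,0,0,0,1,0,0,0,0], "squeeze": 60}}

```text
time_s: 3.3
tcp_pos: [0.5844, 0.1135, 0.1146]
orientation: [3.141, 0.001, 2.163]
contact_force: [-0.8, -0.5, 5.6]
gripper_width: 0.0172
gripper_force: 58.9
```

Run:
```python
from h import *
s=arm.state();print({k:np.round(s[k],3) for k in s})
```

```text
{'time_s': np.float64(3.3), 'joint_pos': array([ 0.075,  0.408,  1.662, -0.   ,  1.07 , -0.517]), 'joint_velocities': array([-0.001,  0.002,  0.   ,  0.001, -0.   ,  0.001]), 'effort': array([ 2.0200e-01, -4.2517e+01, -1.9798e+01,  1.2100e-01, -4.3100e-01,
        5.0000e-03]), 'tcp_pos': array([0.584, 0.113, 0.115]), 'orientation': array([3.141e+00, 1.000e-03, 2.163e+00]), 'contact_force': array([-0.801, -0.525,  5.625]), 'wrist_torque': array([-0.103,  0.189,  0.014]), 'gripper_force': np.float64(58.883), 'gripper_width': np.float64(0.017)}
```

Request:
{"api": "servo_tool", "payload": {"increments": [1,0,0,-10,0,1,0,0,-20,0,1,0,0,-20,0,1,0,0,-20,0,1,0,0,-20,0,1,0,0,-20,0,1,0,0,0,0,1,0,0,0,0,1,0,0,0,0]}}

```text
time_s: 4.2
tcp_pos: [0.5831, 0.1135, 0.2221]
orientation: [-3.139, -0.002, 2.163]
contact_force: [1.1, -0.4, -1.6]
gripper_width: 0.0173
gripper_force: 59.0
```

Run:
```python
from h import *
s=arm.state();print({k:np.round(s[k],3) for k in s})
```

```text
{'time_s': np.float64(4.2), 'joint_pos': array([ 0.075,  0.322,  1.508,  0.   ,  1.314, -0.517]), 'joint_velocities': array([ 0.   ,  0.006,  0.003, -0.   ,  0.001,  0.002]), 'effort': array([ 1.4000e-02, -4.6177e+01, -2.5565e+01,  2.0000e-03, -1.7000e-02,
        0.0000e+00]), 'tcp_pos': array([0.583, 0.113, 0.222]), 'orientation': array([-3.139e+00, -2.000e-03,  2.163e+00]), 'contact_force': array([ 1.142, -0.449, -1.617]), 'wrist_torque': array([-0.055, -0.048,  0.002]), 'gripper_force': np.float64(58.98), 'gripper_width': np.float64(0.017)}
```

Request:
{"api": "servo_tool", "payload": {"increments": [1,-12,-20,0,0,1,-15.9,-26.4,0,0,1,-15.9,-26.4,0,0,1,-15.9,-26.4,0,0,1,-15.9,-26.4,0,0,1,-15.9,-26.4,0,0,1,-15.9,-26.4,0,0,1,-10.3,-16.5,0,0,1,-6,-10,0,0,1,0,0,0,0,1,0,0,0,0,1,0,0,0,0]}}

```text
time_s: 5.4
tcp_pos: [0.4835, -0.1026, 0.2235]
orientation: [3.141, -0.001, 2.164]
contact_force: [0.2, 0.1, -1.4]
gripper_width: 0.0169
gripper_force: 59.0
```

Run:
```python
from h import *
s=arm.state();print(s["tcp_pos"],s["contact_force"],s["wrist_torque"])
d=get_image("scene");np.savez("scene1.npz",**d)
v=get_image("top");np.savez("top1.npz",**v)
K=np.array(d["intrinsics"]);T=np.linalg.inv(d["T"])
for q in([.4823,-.1036,.094],[.4823,-.1036,.118],[.482,-.1,.094]):
    p=T@np.r_[q,1];print(K[0,0]*p[0]/-p[2]+K[0,2],K[1,1]*-p[1]/-p[2]+K[1,2])
f=d["frame"]
a=f[120:220,225:325];cv2.imwrite("pics/s1.png",cv2.resize(a,(600,600),interpolation=cv2.INTER_CUBIC)[:,:,::-1])
```

```text
[ 0.4834724  -0.10257925  0.22345932] [ 0.20017043  0.13419184 -1.40386032] [ 0.04207365  0.01589796 -0.01777446]
270.8926593174391 172.79619200207134
270.6266427060618 167.0608029013082
272.0631298697673 173.14179201761152
```

View pics/s1.png

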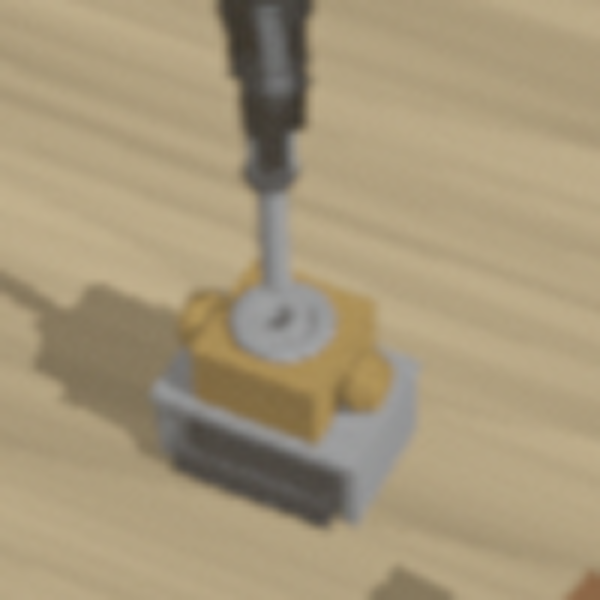

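The scene crop shows the drift hanging upright from the gripper, with the rod centre at about x = 275 and its tip at about (277,290). The hole is at about (280,320) in the flange. I'll check the sideways offset to sub-pixel level.

Run:
```python
from h import *
d=dict(np.load("scene1.npz"));s0=dict(np.load("scene0.npz"))
K=d["intrinsics"];T=np.linalg.inv(d["T"])
def pj(q):
    p=T@np.r_[q,1];return np.array([K[0,0]*p[0]/-p[2]+K[0,2],-K[1,1]*p[1]/-p[2]*1+K[1,2]])
g0=cv2.cvtColor(s0["frame"],cv2.COLOR_RGB2GRAY)
print("bare flange");print(g0[165:182,262:284])
hs=cv2.cvtColor(d["frame"],cv2.COLOR_RGB2HSV)[...,1]
print("rod sat");
for r in range(151,169):
    w=np.clip(hs[r,262:281].astype(float).max()-hs[r,262:281],0,None);w[w<.5*w.max()]=0
    z=.118+ (168-r)*.0040
    print(r,hs[r,262:281],round((w*np.arange(262,281)).sum()/w.sum(),2))
for z in(.118,.14,.16):print(z,pj([.4835,-.1026,z]))
```

```text
bare flange
[[163 165 162 157 148 143 144 144 144 145 148 152 156 160 164 167 167 167
  167 164 163 162]
 [163 161 157 147 142 142 143 143 143 143 143 145 146 150 154 159 162 165
  166 168 167 166]
 [158 156 149 138 134 139 144 148 150 148 148 148 148 149 149 149 150 153
  160 164 166 167]
 [138 142 138 134 136 144 147 149 150 150 150 149 152 151 149 149 146 148
  148 152 154 159]
 [123 123 128 135 143 149 150 153 153 153 150 151 152 151 151 152 150 148
  146 143 146 147]
 [114 117 128 141 149 151 155 157 155 148 145 148 150 151 149 149 150 149
  148 144 145 144]
 [114 117 134 146 151 155 156 155 149 137 129 136 147 150 143 142 148 150
  148 145 144 144]
 [120 124 138 147 150 152 153 149 141 124 112 127 145 150 140 137 148 150
  148 145 144 143]
 [120 125 140 149 150 151 151 141 123 110 110 131 149 152 140 138 146 151
  148 144 143 144]
 [124 123 138 148 150 150 147 139 129 123 131 147 155 154 143 140 149 153
  151 146 143 143]
 [129 122 133 146 151 152 151 148 146 145 147 153 156 150 144 146 153 156
  154 145 144 142]
 [134 125 126 140 149 154 154 154 156 154 151 151 152 150 148 152
[... 1257 characters left out ...]
69 69] 270.5
162 [67 67 67 69 70 70 53 14  2  0 14 43 66 70 70 72 72 72 70] 270.5
163 [70 69 68 70 80 89 66 14  2  2 14 44 66 71 70 70 70 70 71] 270.8
164 [ 70  69  68  75  94 108  76  18   0   2  13  45  68  72  70  69  69  70
  70] 270.85
165 [ 69  70  74  93 113 120  83  22   2   2   8  47  83  88  79  72  70  70
  70] 270.89
166 [ 70  74  86 108 120 117  80  18   0   3   2  36  78  92  91  86  81  77
  72] 270.93
167 [ 71  81 100 114 104  81  43  12   2   2   2  10  26  41  58  81  95  97
  86] 271.76
168 [ 75  93 110  92  44  22   7   2   2   0   3   0   0   5  15  34  65  97
 108] 271.58
0.118 [270.74544876 167.46178591]
0.14 [270.49539948 162.0374647 ]
0.16 [270.26132039 156.95958475]
```

Request:
{"api": "servo_tool", "payload": {"increments": [1,0.4,-0.7,7,0,1,0,0,7,0,1,0,0,5,0,1,0,0,2,0,1,0,0,1,0,1,0,0,1,0,1,0,0,1,0,1,0,0,1,0,1,0,0,1,0,1,0,0,1,0,1,0,0,1,0,1,0,0,0,0]}}

```text
time_s: 6.7
tcp_pos: [0.4822, -0.1035, 0.1955]
orientation: [-3.142, -0.0, 2.163]
contact_force: [0.6, -0.5, -1.9]
gripper_width: 0.0172
gripper_force: 59.1
```

Request:
{"api": "servo_tool", "payload": {"increments": [1,0,0,1,0,1,0,0,1,0,1,0,0,1,0,1,0,0,1,0,1,0,0,0,0]}}

```text
time_s: 7.2
tcp_pos: [0.4822, -0.1035, 0.1915]
orientation: [-3.141, -0.0, 2.163]
contact_force: [-0.4, -0.0, -2.4]
gripper_width: 0.017
gripper_force: 59.1
```

Request:
{"api": "servo_tool", "payload": {"increments": [1,0,0,1,0,1,0,0,1,0,1,0,0,1,0,1,0,0,1,0,1,0,0,1,0,1,0,0,1,0,1,0,0,1,0,1,0,0,1,0,1,0,0,0,0]}}

```text
time_s: 8.1
tcp_pos: [0.4822, -0.1035, 0.1835]
orientation: [-3.141, -0.0, 2.163]
contact_force: [-0.8, 0.6, -2.1]
gripper_width: 0.0173
gripper_force: 59.1
```

Request:
{"api": "servo_tool", "payload": {"increments": [1,0,0,0.7,0,1,0,0,0.7,0,1,0,0,0.7,0,1,0,0,0.7,0]}}

```text
time_s: 8.5
tcp_pos: [0.4823, -0.1035, 0.1808]
orientation: [3.141, -0.0, 2.163]
contact_force: [-0.7, -0.1, -3.5]
gripper_width: 0.0168
gripper_force: 59.1
```

Request:
{"api": "servo_tool", "payload": {"increments": [1,0,0,0.7,0,1,0,0,0.7,0,1,0,0,0.7,0]}}

```text
time_s: 8.8
tcp_pos: [0.4825, -0.1037, 0.1803]
orientation: [3.141, 0.001, 2.163]
contact_force: [-2.8, 1.6, 8.1]
gripper_width: 0.0173
gripper_force: 60.4
```

Request:
{"api": "servo_tool", "payload": {"increments": [1,0,0,0.7,0,1,0,0,0.7,0,1,0,0,0.7,0]}}

```text
time_s: 9.1
tcp_pos: [0.4826, -0.1039, 0.1786]
orientation: [3.141, 0.002, 2.163]
contact_force: [-3.2, 0.3, 10.8]
gripper_width: 0.0171
gripper_force: 60.6
```

Request:
{"api": "servo_tool", "payload": {"increments": [1,0,0,0.7,0,1,0,0,0.7,0,1,0,0,0.7,0]}}

```text
time_s: 9.4
tcp_pos: [0.4826, -0.104, 0.1766]
orientation: [3.141, 0.002, 2.163]
contact_force: [-2.2, 0.1, 10.7]
gripper_width: 0.0173
gripper_force: 60.6
```

Request:
{"api": "servo_tool", "payload": {"increments": [1,0,0,0.8,0,1,0,0,0.8,0,1,0,0,0.8,0,1,0,0,0.8,0,1,0,0,0.8,0,1,0,0,0.8,0,1,0,0,0.8,0]}}

```text
time_s: 10.1
tcp_pos: [0.4826, -0.1041, 0.1709]
orientation: [3.141, 0.002, 2.163]
contact_force: [-2.8, -0.9, 10.3]
gripper_width: 0.0175
gripper_force: 60.6
```

Request:
{"api": "servo_tool", "payload": {"increments": [1,0,0,0.8,0,1,0,0,0.8,0,1,0,0,0.8,0,1,0,0,0.8,0,1,0,0,0.8,0,1,0,0,0.8,0,1,0,0,0.8,0]}}

```text
time_s: 10.8
tcp_pos: [0.4826, -0.1041, 0.1653]
orientation: [3.141, 0.002, 2.163]
contact_force: [-2.9, -0.2, 9.1]
gripper_width: 0.0175
gripper_force: 60.6
```

Request:
{"api": "servo_tool", "payload": {"increments": [1,0,0,0.8,0,1,0,0,0.8,0,1,0,0,0.8,0,1,0,0,0.8,0,1,0,0,0.8,0,1,0,0,0.8,0,1,0,0,0.8,0]}}

```text
time_s: 11.5
tcp_pos: [0.4823, -0.1035, 0.1574]
orientation: [3.142, -0.0, 2.163]
contact_force: [1.3, -0.5, -2.2]
gripper_width: 0.0172
gripper_force: 59.1
```

Request:
{"api": "servo_tool", "payload": {"increments": [1,0,0,1,0,1,0,0,1,0,1,0,0,1,0,1,0,0,0,0,1,0,0,0,0]}}

```text
time_s: 12.0
tcp_pos: [0.4822, -0.1035, 0.1545]
orientation: [-3.141, -0.0, 2.163]
contact_force: [-0.6, -0.8, -2.3]
gripper_width: 0.0172
gripper_force: 59.1
```

Run:
```python
from h import *
d=get_image("scene");f=d["frame"]
cv2.imwrite("pics/s2.png",cv2.resize(f[150:220,230:310],(800,600)[:2] if 0 else (640,560),interpolation=cv2.INTER_CUBIC)[:,:,::-1])
```

```text
(no output)
```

View pics/s2.png

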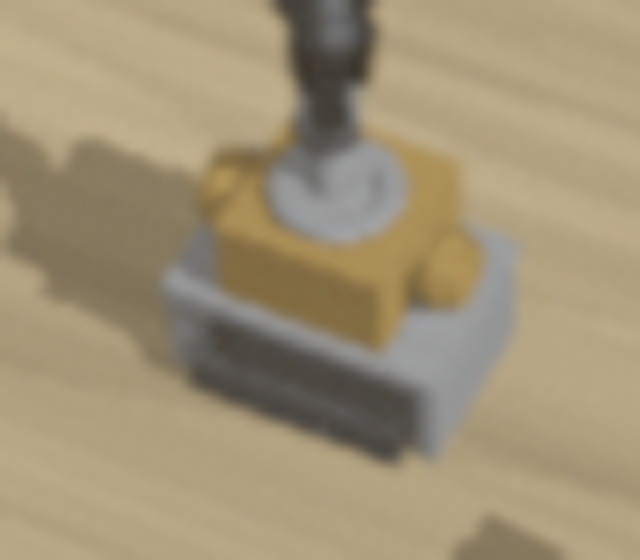

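The scene crop shows the drift deep in the core. The tray's interior, around (300,400), is too dark to show the sleeve. I'll go a little deeper to make sure it's clear, then withdraw.

Request:
{"api": "servo_tool", "payload": {"increments": [1,0,0,1,0,1,0,0,1,0,1,0,0,1,0,1,0,0,1,0,1,0,0,1,0,1,0,0,0,0]}}

```text
time_s: 12.65
tcp_pos: [0.4823, -0.1036, 0.1497]
orientation: [3.142, 0.0, 2.163]
contact_force: [0.1, -0.7, -3.3]
gripper_width: 0.0173
gripper_force: 59.1
```

Request:
{"api": "servo_tool", "payload": {"increments": [1,0,0,-4,0,1,0,0,-8,0,1,0,0,-8,0,1,0,0,-8,0,1,0,0,-8,0,1,0,0,-8,0,1,0,0,-8,0,1,0,0,-8,0,1,0,0,-10,0,1,0,0,-10,0,1,0,0,0,0,1,0,0,0,0]}}

```text
time_s: 13.85
tcp_pos: [0.4824, -0.1035, 0.23]
orientation: [3.141, 0.0, 2.163]
contact_force: [0.1, 0.2, -3.0]
gripper_width: 0.0175
gripper_force: 59.1
```

Request:
{"api": "servo_tool", "payload": {"increments": [1,8.6,14.5,0,0,1,15.4,25.7,0,0,1,15.4,25.7,0,0,1,15.4,25.7,0,0,1,15.4,25.7,0,0,1,15.4,25.7,0,0,1,15.4,25.7,0,0,1,11,18.6,0,0,1,11,18.6,0,0,1,0,0,0,0,1,0,0,0,0,1,0,0,0,0,1,0,0,0,0]}}

```text
time_s: 15.15
tcp_pos: [0.5841, 0.1126, 0.2297]
orientation: [-3.141, -0.0, 2.162]
contact_force: [0.1, -0.4, -2.5]
gripper_width: 0.0173
gripper_force: 59.1
```

Run:
```python
from h import *
d=get_image("top");np.savez("top2.npz",**d);f=d["frame"]
d=get_image("scene");f2=d["frame"]
c=np.hstack([cv2.resize(f[225:281,285:341],(400,400),interpolation=cv2.INTER_CUBIC),cv2.resize(f2[180:260,290:370],(400,400),interpolation=cv2.INTER_CUBIC)])
cv2.imwrite("pics/c3.png",c[:,:,::-1]);print(arm.state()["tcp_pos"])
```

```text
[0.58429071 0.11269471 0.22991861]
```

View pics/c3.png

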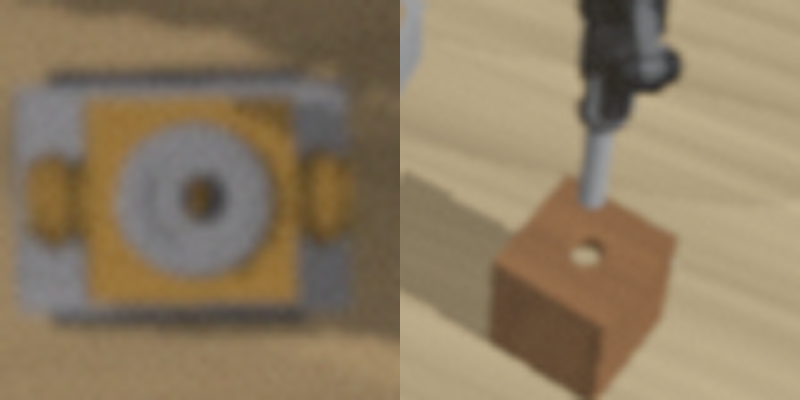

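Left: the core's hole at (203,199) still shows some brass at depth. Right: the tip at (593,205) is above the stand's hole at (588,250). I'll check the depth inside the hole.

Run:
```python
from h import *
for n in("top0","top2"):
    d=dict(np.load(n+".npz"));print((pts(d)[248:257,308:318,2]*1000).round(0))
```

```text
[[92. 95. 91. 91. 94. 97. 93. 91. 94. 91.]
 [92. 92. 95. 94. 77. 73.  6. 93. 94. 91.]
 [91. 94. 92. 77. 78. 76. 72. 59. 93. 93.]
 [92. 90.  0.  3.  4. 74. 74. 70. 77. 94.]
 [94. 89.  4.  5.  2. 77. 72. 73. 76. 93.]
 [90. 94.  4.  6.  4. 74. 74. 72. 76. 94.]
 [94. 91. 94. 69. 75. 74. 78. 63. 94. 91.]
 [95. 95. 89. 91. 72. 76. 76. 92. 93. 97.]
 [93. 95. 92. 97. 93. 93. 96. 92. 96. 92.]]
[[95. 96. 97. 90. 94. 93. 92. 93. 95. 93.]
 [94. 93. 93. 96. 21.  2.  1. 93. 93. 95.]
 [96. 91. 92. 23. 18. 21.  2. 62. 93. 94.]
 [90. 90.  1. 13. 18. 18.  6. 53. 77. 92.]
 [94. 94. -0. 14. 18. 18.  3. -1. 75. 95.]
 [91. 90. -0. 19. 24. 21. -0. 51. 77. 97.]
 [94. 94. 91. 24. 22.  1.  4. 60. 91. 90.]
 [90. 91. 93. 93.  2.  1. -1. 91. 95. 93.]
 [87. 93. 98. 96. 93. 92. 91. 93. 94. 96.]]
```

Request:
{"api": "servo_tool", "payload": {"increments": [1,0.5,0.4,15,0,1,0,0,15,0,1,0,0,6,0,1,0,0,2,0,1,0,0,2,0,1,0,0,2,0,1,0,0,2,0,1,0,0,2,0,1,0,0,2,0,1,0,0,0,0]}}

```text
time_s: 16.25
tcp_pos: [0.5844, 0.1141, 0.1815]
orientation: [-3.141, -0.0, 2.163]
contact_force: [-0.4, -0.5, -3.3]
gripper_width: 0.017
gripper_force: 59.2
```

The sleeve is down in the tray: depth readings put its top about 20 mm above the worktop. The tip is already in the stand's hole, so I'll keep lowering.

Request:
{"api": "servo_tool", "payload": {"increments": [1,0,0,3,0,1,0,0,4,0,1,0,0,6,0,1,0,0,6,0,1,0,0,6,0,1,0,0,6,0,1,0,0,6,0,1,0,0,6,0,1,0,0,6,0,1,0,0,6,0,1,0,0,4,0,1,0,0,3,0,1,0,0,0,0]}}

```text
time_s: 17.55
tcp_pos: [0.5844, 0.1141, 0.1194]
orientation: [-3.141, -0.0, 2.163]
contact_force: [-0.2, 0.6, -2.5]
gripper_width: 0.0171
gripper_force: 59.2
```

Request:
{"api": "servo_tool", "payload": {"increments": [1,0,0,1,0,1,0,0,1,0,1,0,0,1,0,1,0,0,1,0,1,0,0,1,0,1,0,0,1,0,1,0,0,0,0]}}

```text
time_s: 18.25
tcp_pos: [0.5846, 0.1141, 0.1146]
orientation: [3.141, 0.0, 2.163]
contact_force: [-1.2, 0.5, 3.9]
gripper_width: 0.0176
gripper_force: 59.9
```

Request:
{"api": "servo_tool", "payload": {"increments": [0.3,0,0,0,0,0,0,0,0,0,-1,0,0,0,0,-1,0,0,0,0,-1,0,0,0,0,-1,0,0,0,0,-1,0,0,-10,0,-1,0,0,-25,0,-1,0,0,-25,0,-1,0,0,-25,0,-1,0,0,-25,0,-1,0,0,0,0,-1,0,0,0,0,-1,0,0,0,0]}}

```text
time_s: 19.65
tcp_pos: [0.5838, 0.114, 0.2228]
orientation: [-3.14, -0.001, 2.163]
contact_force: [-0.5, -0.7, 0.5]
gripper_width: 0.0852
gripper_force: 0.0
```

Run:
```python
from h import *
d=get_image("scene");f=d["frame"]
P=pts(d);m=(P[...,2]>.115)&(P[...,2]<.15)&(np.hypot(P[...,0]-.584,P[...,1]-.113)<.025);print(P[m].mean(0),np.percentile(P[m][:,2],95))
cv2.imwrite("pics/s4.png",cv2.resize(f[130:270,225:365],(560,560),interpolation=cv2.INTER_CUBIC)[:,:,::-1])
```

```text
[0.58803662 0.11547638 0.13255286] 0.140113531800951
```

View pics/s4.png

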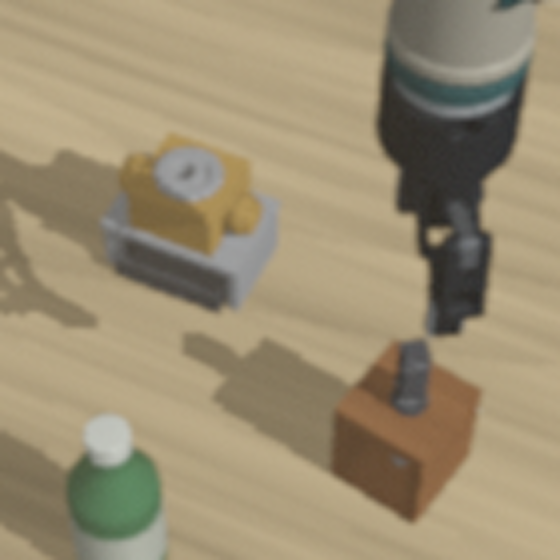

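The drift stands upright in the stand at (412,380) with its collar on the board, and the open gripper is clear above it. I'm handing the job in.

```bash
python3 -c "
from station import arm
print(arm.job_done())"
```

```text
the job is handed in; nothing more can be done
None
```

The job is handed in, though the hand-in returned no verdict: the sleeve is in the catch tray, the drift is back down in its stand and released, wrist readings during the push stayed around 13 N, and nothing else was touched.

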